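Load the bench mixer and jog it for three seconds

TASK

Stand the closed paint tin upright inside the rim of the mixer's round tray and let go of it. Then hold the black jog button under the leaning shield fully down, without a break, for three to five seconds and release it; press it firmly but do not force it. Leave the open tin, the mixing cup, the tape roll and everything else where they are.

Things in the scene. Friction and masses are not known exactly. Their poses are not given: they have to be found in the camera images.
- closed_tin_center (a point): closed sample tin, round, 67 mm in diameter and 73 mm high, about 0.3 kg, its flat lid fixed on; stands upright on the bench. Point at its centre, 36 mm above its underside. z axis: along the tin, up.
- open_tin: open sample tin (no lid, paint inside), 67 mm in diameter, 72 mm high, otherwise like the closed one; a bystander. Origin: centre of its underside.
- cup: small clear mixing cup, 75 mm wide at the rim, 86 mm high, open; a bystander. Origin: centre of its underside.
- tape: roll of masking tape lying flat, 106 mm across, 24 mm high; a bystander. Origin: centre of its underside.
- tray (a point): centre of the inner floor of the mixer's round tray, 38 mm above the bench. Rim 10 mm high above this floor, 102 mm inside, 112 mm outside diameter. The mixer is a fixed low grey base, 170 mm (its x) by 160 mm (its y), top 32 mm above the bench, the tray at its middle. x points to the mixer's rear, z up.
- jog_mount (a point): point on the sloping grey face of the fixed jog box where the jog button's axis leaves it, 85 mm above the bench. Axes of the box: z up, x horizontal to its rear, -x its front. The button's axis is the face's outward normal, 35 degrees from vertical, leaning to the front: (-0.574, 0, 0.819) in these axes. Box foot 150 (x) by 130 mm.
- jog (a joint): press depth of the round black jog button (40 mm diameter), m: 0 released, 0.010 fully down; held down counts from 0.007. Spring return, 2 N at first, 6 N fully down. It sits on an unyielding 50 mm steel collar drawn out differently each time, not reported: the unpressed button's top is 28 to 56 mm from jog_mount along the axis; find it by touch. Fully down it is still 5 mm proud of the collar.
- shield_edge (a point): middle of the free upper edge of the jog box's flat aluminium shield, 120 mm wide, 6 mm thick. The shield stands on the rear, upper side of the button, parallel to the button's axis and 75 mm from it, and reaches 140 mm out from the sloping face, so it leans over the button and bars a tool coming straight down; along the button's axis the way is free. Same axes as jog_mount.
- run_count (a joint): run counter inside the jog box (not visible), in m: 0 at rest; it climbs steadily while the button is down, about 0.010 for each second fully down, and sinks back as slowly once the button is released. Past 0.062 (more than 6 s down) the run was too long.
Not all that is in view belongs to the job. Leave any turquoise look-alike of the part that bears closed_tin_center alone.

How it is judged:
By the outcome, as a careful person would: the job done as asked, in the order asked, and still so for the second after the job is handed in, with the robot touching nothing.
It also fails if it takes over 58 s, if anything falls off the work surface, if the arm or the gripper's body presses on something with over 40 N, if the wrist force passes 120 N, or if a joint passes its speed limit or range.

ROBOT

A 6-joint arm with a two-finger parallel gripper is mounted at the origin on a cart in front of the work surface, level with it; the furniture and walls round the work are solid. World frame = base frame: x ahead of the robot, y to its left, z up, the work surface at z = 0. Lengths are in m, angles in rad, forces in N, time in s.
With the tool pointing down it reaches from about 0.275 to 0.75 m from the base axis. Payload 10.2 kg.
Tool frame: the origin (TCP) lies midway between the tips of the shut fingers; the grasp point (between the pads) lies 19 mm behind it; z points along the fingers, x is the direction in which the jaws open and shut, and the axes are right-handed (so a half turn about z gives the same grasp; the last joint's range is limited). The gripper opens to 85 mm and grips with 20 to 120 N. Pads are 22 mm wide; open, the fingers measure 114 mm over their backs; the gripper's body (76 mm by 85 mm) begins 54 mm behind the grasp point. The pads swing forward as they close: fully open they stand 13 mm farther back than shut.
Start: joints at [-1.413, 0.313, 1.498, -0, 1.331, -0.223], TCP at [0.195, -0.487, 0.231] pointing down, gripper open.
Joint ranges: [-2.94, 2.94], [-0.97, 2.17], [0.19, 2.56], [-1.23, 4.37], [0.02, 3.11], [-2.88, 2.88]. Speed limits (rad/s): [2.39, 2.39, 3.01, 3.14, 3.14, 3.14].

INTERFACE

Orientations are given as a unit quaternion [x, y, z, w].
In Python, from station import env gives the robot as it stands.
- The arm moves only by the shell command python3 -m jog 'ROWS' [OPENING] [FORCE]. ROWS is JSON, a list of rows, each an object with "linear": the shift along the tool's x, y, z in mm, a list of three; "rotation": the turn, a rotation vector about the tool's x, y, z in degrees, a list of three. A call has exactly 8 rows; each row is the pose to reach, as a shift and turn from the pose commanded when the call began, along the tool's axes at that moment; what a row does not reach only later rows make up. A row lasts 1/10 s, in which the tool goes at most 50 mm and 8.59 degrees, less where a joint would pass 70% of its speed; a pose out of reach is approached as far as the arm can. A call with a gripper value outside its range is refused whole. OPENING is the finger opening in mm, from 0 to 85.4, set as the call begins (- or left out, the last holds). The fingers move at their own pace and stop on an object; FORCE is the grip in N (left out, the last holds). Time passes only in rows, so rows that repeat a pose let the fingers close, or fill a call up. It gives the time, the measured TCP pose, the force and the opening at its end, in the units of the state.
- env.get_obs(): the state, without advancing time (a new reading comes with each control period).
- env.get_image(name): name is "scene" or "top"; returns the picture (420x560x3 uint8, blue, green, red); there is no depth.
- env.calibration(name): a dict with "camera_matrix" (3x3 intrinsics, pixels), "R" (3x3) and "t" (3): a world point X has camera coordinates R X + t. Camera axes: x right, y down, z forward; pixel columns grow to the right and rows downward; lengths in m; the calibration is good to about 2 mm. A picture is of the moment at which its call begins. calibration takes no time and is no camera call.
- env.job_done(): hands the job in, once; it reports no verdict.
The state is a dict: "time": time; "qpos": joint angles; "dq": joint speeds; "joint_efforts": joint torques, N m; "tool_pos": TCP position; "orientation": TCP orientation; "wrist_force": force on the tool from outside, world axes, zero at the start; "ft_torque": the same for the moment, N m; "gripper_width": opening from 0.0 (shut) to 1.0 (fully open).
Only numpy, scipy, OpenCV 4.12 (cv2) and the standard library are available. Lean on these libraries where they do the work, as an engineer would, in place of code of your own. Each camera call takes 0.05 s, during which the arm holds its last target.

## Working session

There is one attempt and no reset: what is moved stays moved. The work goes in short steps, Python scripts to look and compute and a shell command to move; the robot and the scene stay as the last step left them, time stands still between calls to the robot, and variables do not carry over. Pictures are saved under pics/ and viewed, and the job is handed in when it is done.

```bash
ls; mkdir -p pics; python3 - <<'E'
from station import env
import cv2, numpy as np
for n in ("scene","top"):
    im=env.get_image(n); cv2.imwrite(f"pics/{n}0.png",im)
    c=env.calibration(n); print(n,np.round(c["camera_matrix"],1).tolist(),np.round(c["R"],4).tolist(),np.round(c["t"],4).tolist())
print(env.get_obs())
E
```

```text
pics
scene [[399.3, 0.0, 279.6], [0.0, 399.3, 209.0], [0.0, 0.0, 1.0]] [[-0.4849, -0.8744, -0.0188], [-0.5123, 0.3014, -0.8042], [0.7088, -0.3803, -0.5941]] [0.2294, 0.3873, 0.8099]
top [[417.3, 0.0, 280.1], [0.0, 417.3, 203.6], [0.0, 0.0, 1.0]] [[-0.0296, -0.9996, 0.0038], [-0.9944, 0.029, -0.1016], [0.1014, -0.0068, -0.9948]] [-0.0239, 0.5231, 1.2886]
{'time': 0.1, 'qpos': array([-1.41340356e+00,  3.13374586e-01,  1.49840388e+00, -1.64680920e-05,
        1.33099408e+00, -2.23381889e-01]), 'dq': array([-4.20520215e-04, -1.63073279e-03, -3.24390623e-03,  6.04367420e-04,
        9.70735180e-05, -2.80255818e-05]), 'joint_efforts': array([ 2.58913868e-03, -4.12899005e+01, -2.60144609e+01, -2.47221396e-04,
        3.01656619e-03, -1.73736873e-05]), 'tool_pos': array([ 0.19506497, -0.48715132,  0.23078616]), 'orientation': array([ 8.28143379e-01, -5.60516008e-01, -4.09004389e-04, -4.25223350e-04]), 'wrist_force': array([0.15083383, 0.30298767, 0.24140278]), 'ft_torque': array([ 0.03915652, -0.00894391,  0.02667294]), 'gripper_width': 1.0032015233933431}
```

View pics/scene0.png

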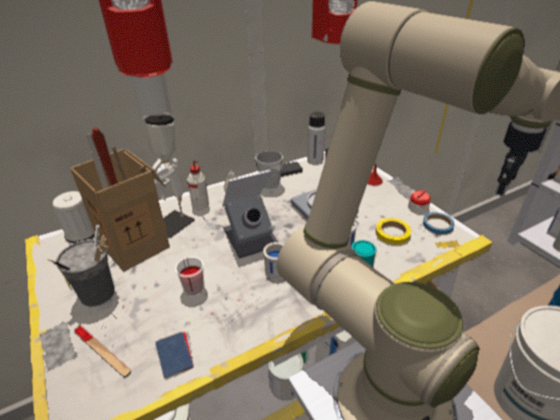

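View pics/top0.png

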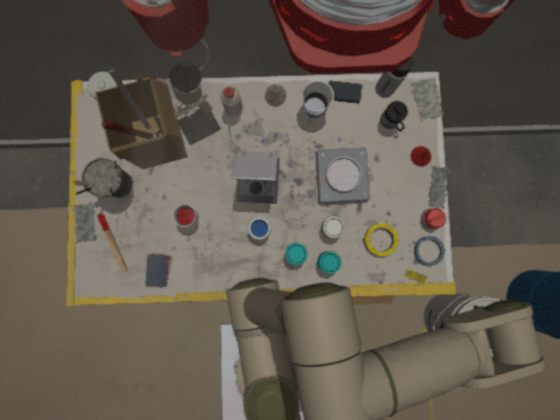

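```bash
python3 - <<'E'
import cv2
im=cv2.imread("pics/top0.png"); cv2.imwrite("pics/t1.png",cv2.resize(im[140:290,160:360],None,fx=4,fy=4,interpolation=cv2.INTER_CUBIC))
im=cv2.imread("pics/scene0.png"); cv2.imwrite("pics/s1.png",cv2.resize(im[160:310,160:360],None,fx=4,fy=4,interpolation=cv2.INTER_CUBIC))
E
```

```text
(no output)
```

View pics/t1.png

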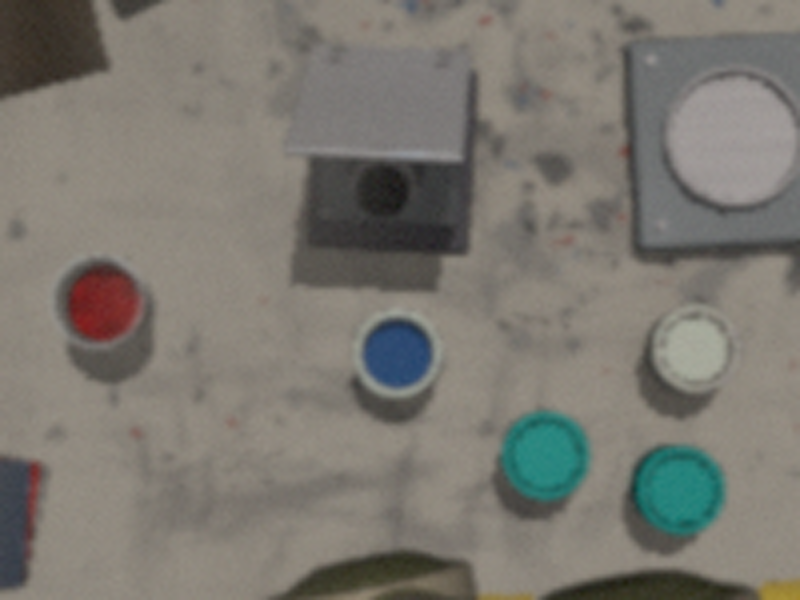

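View pics/s1.png

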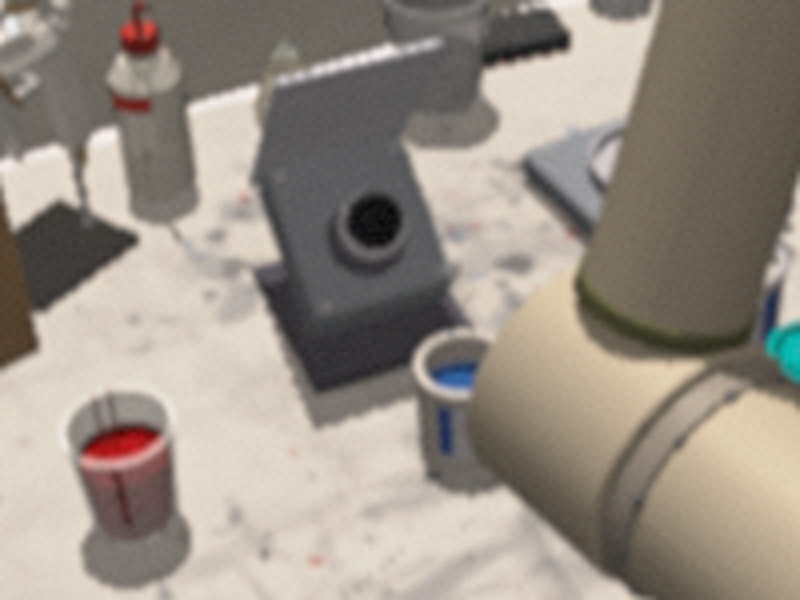

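The candidates are the white flat-lidded tin at top (333,228), the open blue-paint tin (260,229), the red mixing cup (186,216), and two turquoise look-alikes at (296,254) and (329,262). I choose the white-lidded tin: the crop shows a closed, flat lid that isn't turquoise. Next I measure.

```bash
cat > h.py <<'E'
import cv2, numpy as np
from station import env
def ray(n,u,v):
    c=env.calibration(n);K=np.array(c["camera_matrix"]);R=np.array(c["R"]);t=np.array(c["t"])
    o=-R.T@t; d=R.T@np.linalg.inv(K)@np.array([u,v,1.]); return o,d/np.linalg.norm(d)
def onz(n,u,v,z):
    o,d=ray(n,u,v); return o+d*(z-o[2])/d[2]
def proj(n,X):
    c=env.calibration(n);p=np.array(c["R"])@np.array(X)+np.array(c["t"]);q=np.array(c["camera_matrix"])@p;return q[:2]/q[2]
E
python3 - <<'E'
from h import *
im=cv2.imread("pics/top0.png").astype(int)
b,g,r=im[...,0],im[...,1],im[...,2]
gray=im.sum(2)//3
def crop(x0,x1,y0,y1,mask,name,z,minA=60):
    m=np.zeros(gray.shape,np.uint8); m[y0:y1,x0:x1]=mask[y0:y1,x0:x1]*255
    cs,_=cv2.findContours(m,cv2.RETR_EXTERNAL,cv2.CHAIN_APPROX_NONE)
    for c in cs:
        if cv2.contourArea(c)<minA: continue
        (u,v),rad=cv2.minEnclosingCircle(c); M=cv2.moments(c);cu,cv_=M['m10']/M['m00'],M['m01']/M['m00']
        P=onz("top",cu,cv_,z); P2=onz("top",cu+rad,cv_,z)
        print(name,"cent",round(cu,1),round(cv_,1),"r",round(rad,1),P.round(4),"diam",round(2*np.linalg.norm(P-P2),4), "eq", round(4*np.sqrt(cv2.contourArea(c)/np.pi)/rad/2*np.linalg.norm(P-P2),4))
crop(318,350,212,245,gray>160,"lid",.073)
print("lid gray row", gray[228,318:350])
print("tray row", gray[175,312:375]); print("tray rgb", im[175,343],im[150,325+0])
crop(316,372,148,202,gray>135,"tray",.045)
print("btn row",gray[187,236:284]);print("btn col",gray[176:204,257])
crop(245,270,178,198,gray<40,"btn",.11,20)
# base
crop(305,380,140,210,(b-r)>8,"base",.032)
crop(315,372,145,205,(np.abs(b-r)<8)&(gray>100),"tray2",.045)
E
```

```text
lid cent 333.3 226.9 r 6.5 [ 0.442  -0.1976  0.073 ] diam 0.0392 eq 0.0357
lid gray row [126 122 103  72  76 115 146 153 155 162 166 164 162 164 164 163 161 164
 163 164 164 161 158 139 117 128 136 130 131 134 136 137]
tray row [121 124 123 117  97  72  79  99 110 112 113 112 107 101 114 136 146 151
 158 155 154 154 151 153 154 155 154 154 153 152 154 149 153 152 156 154
 155 155 153 153 152 153 149 153 150 149 146 128 120 128 119 110 111 108
 109 101 105 110 116 117 121 132 136]
tray rgb [147 147 155] [104 105 105]
tray cent 342.9 174.8 r 15.8 [ 0.6055 -0.2384  0.045 ] diam 0.0993 eq 0.0943
btn row [ 94  75  66  68  69  71  68  70  68  73  70  71  66  54  48  43  38  35
  38  37  34  32  23  28  32  35  53  64  63  61  56  57  55  58  61  58
  65  69  69  63  67  77  99 114 118 124 124 132]
btn col [123 129 141 112  80  52  34  31  34  32  25  32  30  36  34  27  35  40
  52  55  49  47  46  51  48  48  54  71]
btn cent 256.4 187.7 r 5.7 [0.5632 0.0299 0.11  ] diam 0.0338 eq 0.028
tray2 cent 343.4 174.0 r 35.0 [ 0.6077 -0.2403  0.045 ] diam 0.2196 eq 0.1724
```

```bash
python3 - <<'E'
import cv2
im=cv2.imread("pics/top0.png"); cv2.imwrite("pics/t2.png",cv2.resize(im[140:210,225:285],None,fx=8,fy=8,interpolation=cv2.INTER_CUBIC))
cv2.imwrite("pics/t3.png",cv2.resize(im[140:250,305:385],None,fx=5,fy=5,interpolation=cv2.INTER_CUBIC))
im=cv2.imread("pics/scene0.png"); cv2.imwrite("pics/s2.png",cv2.resize(im[165:265,215:285],None,fx=6,fy=6,interpolation=cv2.INTER_CUBIC))
E
```

```text
(no output)
```

View pics/t2.png

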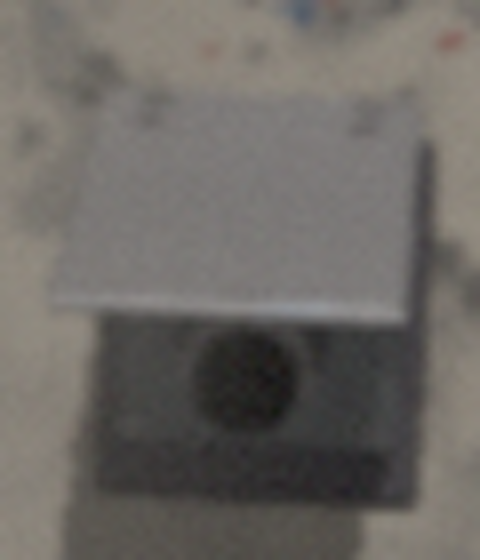

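View pics/t3.png

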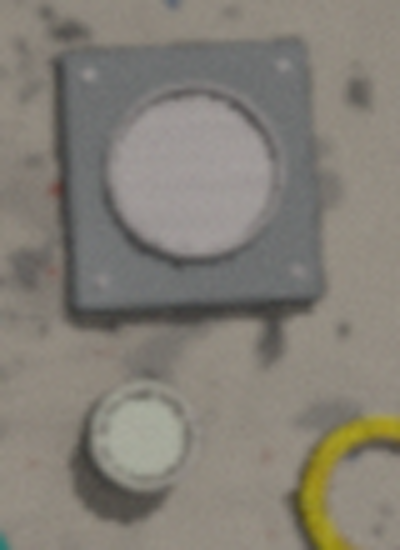

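View pics/s2.png

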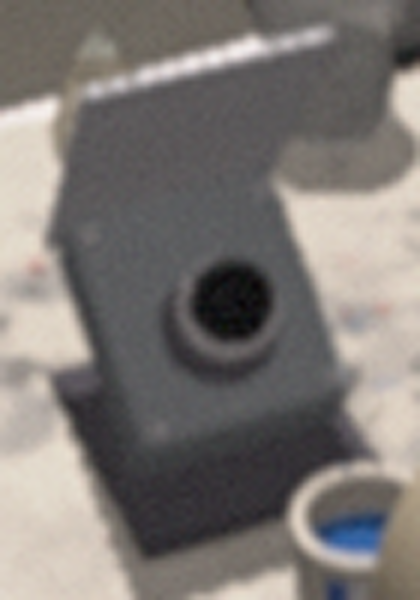

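```bash
python3 - <<'E'
from h import *
def o8(x,y,x0,y0,s): return x0+(x+.5)/s-.5, y0+(y+.5)/s-.5
print("lid",onz("top",333.2,226.8,.073))
tr=o8(194.5,171.5,305,140,5); print("tray rim",tr,onz("top",*tr,.048))
C=[onz("top",*o8(x,y,305,140,5),.032)[:2] for x,y in((60,57),(303,42),(322,302),(73,308))]
print("base",np.mean(C,0),[ (c.round(3).tolist()) for c in C],[np.linalg.norm(C[i]-C[(i+1)%4]).round(3) for i in range(4)])
L=onz("top",*o8(52,302,225,140,8),.243);R=onz("top",*o8(405,316,225,140,8),.243)
print("edge top",L,R,np.linalg.norm(L-R),"mid",(L+R)/2, "yaw of rear dir",np.degrees(np.arctan2(-(L-R)[0],(L-R)[1])))
Ls=onz("scene",*o8(88,95,215,165,6),.243);Rs=onz("scene",*o8(332,32,215,165,6),.243)
print("edge scene",Ls,Rs,np.linalg.norm(Ls-Rs),(Ls+Rs)/2,np.degrees(np.arctan2(-(Ls-Rs)[0],(Ls-Rs)[1])))
o1,d1=ray("top",*o8(246,380,225,140,8)); o2,d2=ray("scene",*o8(233,303,215,165,6))
A=np.stack([d1,-d2],1); s=np.linalg.lstsq(A,o2-o1,rcond=None)[0]
p1=o1+s[0]*d1;p2=o2+s[1]*d2; print("btn",p1,p2,np.linalg.norm(p1-p2))
# front bottom foot corners top view
F=[onz("top",*o8(x,y,225,140,8),0.0) for x,y in((97,487),(415,507))]
print("foot",F,np.linalg.norm(F[0]-F[1]),np.degrees(np.arctan2(-(F[0]-F[1])[0],(F[0]-F[1])[1])))
E
```

```text
lid [ 0.44240373 -0.19746131  0.073     ]
tray rim (343.5, 173.9) [ 0.60762523 -0.23998325  0.048     ]
base [ 0.60727224 -0.23928949] [[0.687, -0.16], [0.692, -0.315], [0.525, -0.319], [0.526, -0.162]] [np.float64(0.155), np.float64(0.167), np.float64(0.157), np.float64(0.161)]
edge top [0.57393777 0.08983298 0.243     ] [ 0.56587642 -0.0267658   0.243     ] 0.11687711620238982 mid [0.56990709 0.03153359 0.243     ] yaw of rear dir -3.95499454888018
edge scene [0.57215804 0.0892975  0.243     ] [ 0.56477579 -0.02632423  0.243     ] 0.11585716381912124 [0.56846691 0.03148664 0.243     ] -3.6532777406122094
btn [0.56474789 0.03303967 0.11304914] [0.56407301 0.03179407 0.11288742] 0.0014258802035841955
foot [array([0.53934132, 0.09980591, 0.        ]), array([ 0.52752891, -0.02779576,  0.        ])] 0.12814725559824747 -5.288944055585676
```

The white tin's lid centre is (0.442, -0.197), the tray (0.607, -0.240), and the button top about (0.564, 0.032, 0.113). The box yaw is about -4°, and the sizes agree with those given. I move above the tin with the jaws along the box's y (yaw -94°).

```bash
python3 -m jog '[{"linear":[-22,-42,4],"rotation":[0,0,3.2]},{"linear":[-44,-84,8],"rotation":[0,0,6.4]},{"linear":[-66,-126,12],"rotation":[0,0,9.6]},{"linear":[-88,-168,16],"rotation":[0,0,12.8]},{"linear":[-110,-210,20],"rotation":[0,0,16]},{"linear":[-132,-252,24],"rotation":[0,0,19.2]},{"linear":[-154,-294,28],"rotation":[0,0,22.5]},{"linear":[-177,-337,30],"rotation":[0,0,25.8]}]' 85
cat >> h.py <<'E'
from scipy.spatial.transform import Rotation as Ro
def st():
    o=env.get_obs();R=Ro.from_quat(o["orientation"]).as_matrix()
    print("t",round(o["time"],2),"tcp",o["tool_pos"].round(4),"x",R[:,0].round(3),"z",R[:,2].round(3),"F",o["wrist_force"].round(1),"w",round(o["gripper_width"],3),"q",o["qpos"].round(2))
    return o,R
def to(P):
    o,R=st(); print("shift mm",(R.T@(np.array(P)-o["tool_pos"])*1000).round(1))
E
python3 -c "
from h import *
to([.442,-.1975,.2])"
```

```text
time: 0.9
tool_pos: [0.443, -0.1961, 0.2009]
orientation: [-0.681, 0.732, 0.0, -0.0]
wrist_force: [0.4, -0.5, -0.3]
gripper_width: 0.993
t 0.9 tcp [ 0.443  -0.1961  0.2009] x [-0.072 -0.997 -0.   ] z [-0.001  0.    -1.   ] F [ 0.4 -0.5 -0.3] w 0.993 q [-0.66  0.25  1.66 -0.    1.23  0.98]
shift mm [1.5 0.9 0.9]
```

```bash
python3 -m jog '[{"linear":[1,1,30],"rotation":[0,0,0]},{"linear":[1,1,60],"rotation":[0,0,0]},{"linear":[1,1,80],"rotation":[0,0,0]},{"linear":[1,1,90],"rotation":[0,0,0]},{"linear":[1,1,90],"rotation":[0,0,0]},{"linear":[1,1,90],"rotation":[0,0,0]},{"linear":[1,1,90],"rotation":[0,0,0]},{"linear":[1,1,90],"rotation":[0,0,0]}]'
python3 - <<'E'
from h import *
im=env.get_image("scene"); cv2.imwrite("pics/s3.png",cv2.resize(im[180:300,240:400],None,fx=5,fy=5,interpolation=cv2.INTER_CUBIC)); st()
print(proj("scene",[.4424,-.1975,.073]))
E
```

```text
time: 1.7
tool_pos: [0.4414, -0.199, 0.1121]
orientation: [-0.682, 0.731, -0.001, 0.0]
wrist_force: [1.2, -0.6, 0.8]
gripper_width: 0.996
t 1.75 tcp [ 0.4414 -0.199   0.112 ] x [-0.07  -0.998  0.001] z [ 0.001 -0.001 -1.   ] F [-0.2 -0.4  0.3] w 0.995 q [-0.67  0.36  1.77  0.    1.01  0.97]
[343.93664835 223.70303968]
```

View pics/s3.png

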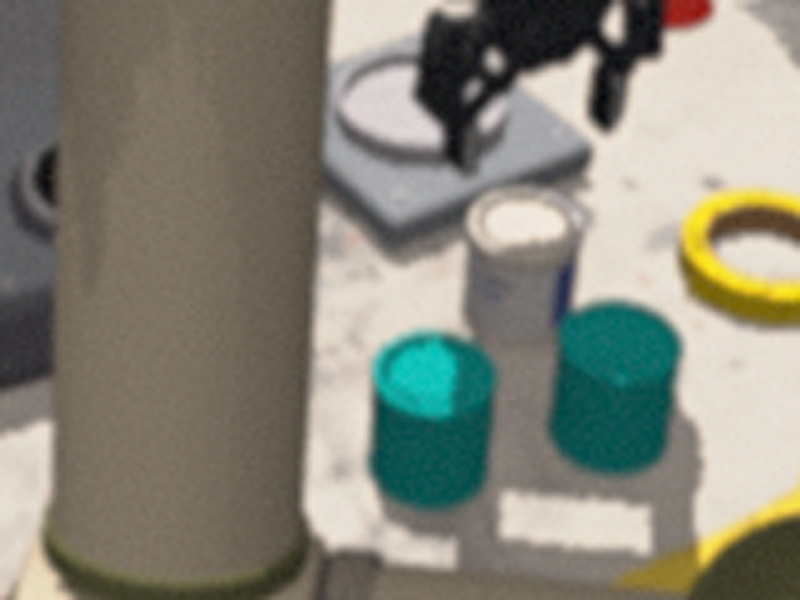

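The scene picture shows the white lid centred near (345,225), right below the straddling fingers. That is within about 2 px of the prediction, and the turquoise tins stand clear. I descend.

```bash
python3 -m jog '[{"linear":[0,0,20],"rotation":[0,0,0]},{"linear":[0,0,40],"rotation":[0,0,0]},{"linear":[0,0,55],"rotation":[0,0,0]},{"linear":[0,0,70],"rotation":[0,0,0]},{"linear":[0,0,82],"rotation":[0,0,0]},{"linear":[0,0,92],"rotation":[0,0,0]},{"linear":[0,0,95],"rotation":[0,0,0]},{"linear":[0,0,95],"rotation":[0,0,0]}]'
python3 -m jog '[{"linear":[0,0,0],"rotation":[0,0,0]},{"linear":[0,0,0],"rotation":[0,0,0]},{"linear":[0,0,0],"rotation":[0,0,0]},{"linear":[0,0,0],"rotation":[0,0,0]},{"linear":[0,0,0],"rotation":[0,0,0]},{"linear":[0,0,0],"rotation":[0,0,0]},{"linear":[0,0,0],"rotation":[0,0,0]},{"linear":[0,0,0],"rotation":[0,0,0]}]' 55 40
```

```text
time: 2.55
tool_pos: [0.4412, -0.1988, 0.0162]
orientation: [-0.682, 0.731, 0.0, -0.0]
wrist_force: [1.0, -0.1, 0.0]
gripper_width: 0.994
time: 3.35
tool_pos: [0.4415, -0.199, 0.0171]
orientation: [-0.682, 0.731, -0.001, 0.0]
wrist_force: [-1.7, 0.8, 5.7]
gripper_width: 0.773
```

```bash
python3 -m jog '[{"linear":[0,0,-5],"rotation":[0,0,0]},{"linear":[0,0,-15],"rotation":[0,0,0]},{"linear":[0,0,-35],"rotation":[0,0,0]},{"linear":[0,0,-60],"rotation":[0,0,0]},{"linear":[0,0,-85],"rotation":[0,0,0]},{"linear":[0,0,-100],"rotation":[0,0,0]},{"linear":[0,0,-100],"rotation":[0,0,0]},{"linear":[0,0,-100],"rotation":[0,0,0]}]'
python3 - <<'E'
from h import *
for n in("scene","top"):
    im=env.get_image(n); 
    if n=="scene": cv2.imwrite("pics/s4.png",cv2.resize(im[150:270,260:420],None,fx=5,fy=5,interpolation=cv2.INTER_CUBIC))
    else: cv2.imwrite("pics/t4.png",cv2.resize(im[130:270,250:410],None,fx=4,fy=4,interpolation=cv2.INTER_CUBIC))
to([.607,-.2395,.117])
E
```

```text
time: 4.15
tool_pos: [0.4409, -0.1986, 0.1161]
orientation: [-0.682, 0.731, 0.0, -0.0]
wrist_force: [-0.7, 0.7, -3.4]
gripper_width: 0.772
t 4.25 tcp [ 0.4407 -0.1984  0.1154] x [-0.07  -0.998 -0.001] z [-0.001  0.001 -1.   ] F [ 0.  -0.3 -2.6] w 0.773 q [-0.67  0.35  1.77  0.    1.02  0.97]
shift mm [  29.4 -168.8   -1.9]
```

View pics/s4.png

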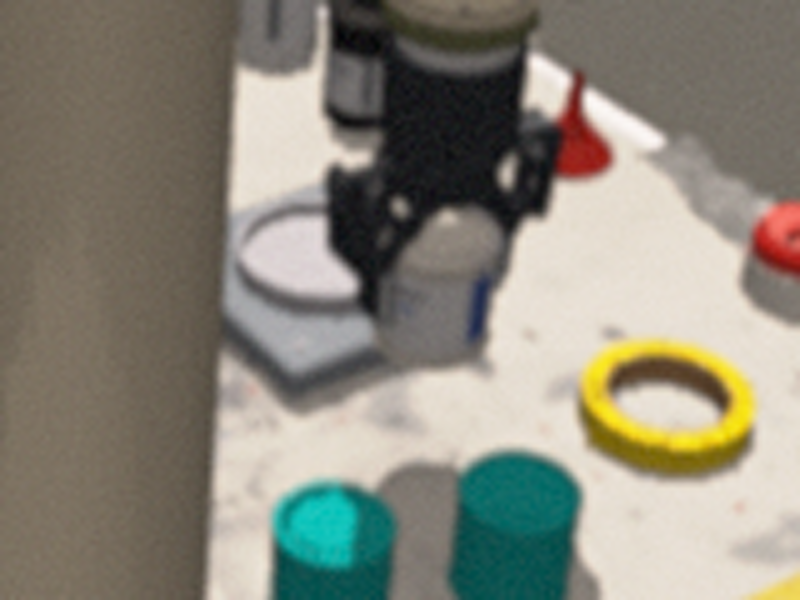

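The tin is held upright, with its bottom about 100 mm up. I carry it over the tray.

```bash
python3 -m jog '[{"linear":[3,-15,0],"rotation":[0,0,0]},{"linear":[8,-45,0],"rotation":[0,0,0]},{"linear":[14,-80,0],"rotation":[0,0,0]},{"linear":[20,-115,0],"rotation":[0,0,0]},{"linear":[25,-145,0],"rotation":[0,0,0]},{"linear":[28,-162,0],"rotation":[0,0,0]},{"linear":[29,-168,0],"rotation":[0,0,0]},{"linear":[29,-168,0],"rotation":[0,0,0]}]'
python3 - <<'E'
from h import *
for n in("scene","top"):
    im=env.get_image(n); 
    if n=="scene": cv2.imwrite("pics/s5.png",cv2.resize(im[130:250,240:400],None,fx=5,fy=5,interpolation=cv2.INTER_CUBIC))
    else: cv2.imwrite("pics/t5.png",cv2.resize(im[130:270,250:410],None,fx=4,fy=4,interpolation=cv2.INTER_CUBIC))
to([.607,-.2395,.055])
E
```

```text
time: 5.05
tool_pos: [0.6064, -0.2391, 0.115]
orientation: [-0.682, 0.731, 0.001, -0.0]
wrist_force: [1.5, -0.3, -2.7]
gripper_width: 0.771
t 5.15 tcp [ 0.6058 -0.2391  0.1158] x [-0.07  -0.998 -0.001] z [-0.001  0.001 -1.   ] F [-0.3 -0.1 -1.5] w 0.772 q [-0.56  0.69  1.22 -0.    1.23  1.09]
shift mm [ 0.4 -1.3 60.8]
```

View pics/s5.png

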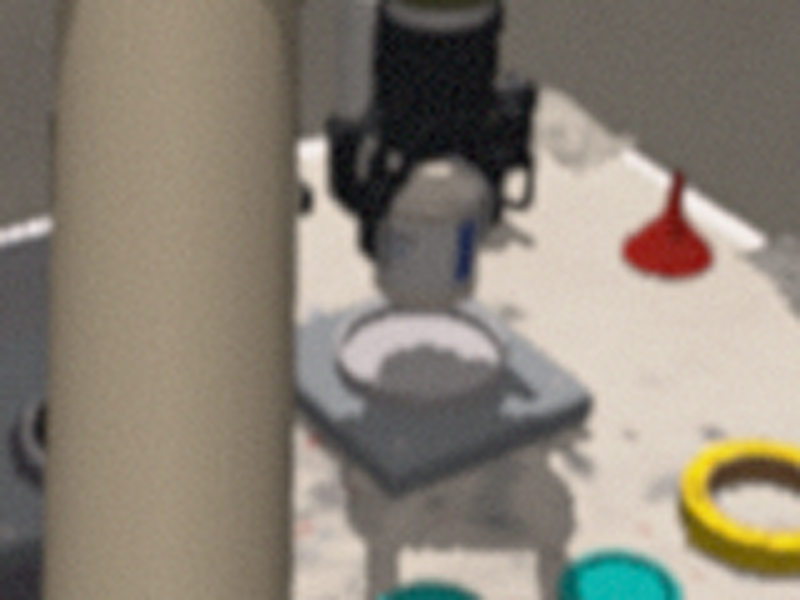

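View pics/t5.png

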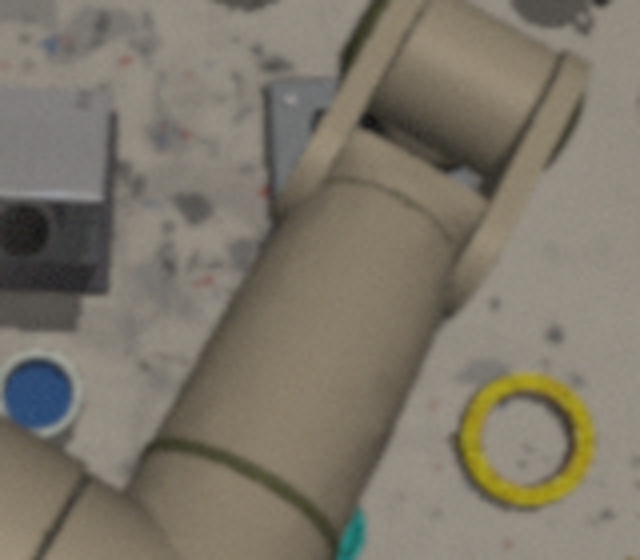

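The scene shows the tin above the tray: tin at about (428,240) in the crop, tray centre (420,355). I lower it, going slowly at the end.

```bash
python3 -m jog '[{"linear":[0,-1,10],"rotation":[0,0,0]},{"linear":[0,-1,25],"rotation":[0,0,0]},{"linear":[0,-1,38],"rotation":[0,0,0]},{"linear":[0,-1,48],"rotation":[0,0,0]},{"linear":[0,-1,54],"rotation":[0,0,0]},{"linear":[0,-1,57],"rotation":[0,0,0]},{"linear":[0,-1,58],"rotation":[0,0,0]},{"linear":[0,-1,58],"rotation":[0,0,0]}]'
python3 -m jog '[{"linear":[0,0,0.5],"rotation":[0,0,0]},{"linear":[0,0,1],"rotation":[0,0,0]},{"linear":[0,0,1.5],"rotation":[0,0,0]},{"linear":[0,0,2],"rotation":[0,0,0]},{"linear":[0,0,2],"rotation":[0,0,0]},{"linear":[0,0,2],"rotation":[0,0,0]},{"linear":[0,0,2],"rotation":[0,0,0]},{"linear":[0,0,2],"rotation":[0,0,0]}]'
```

```text
time: 5.95
tool_pos: [0.6079, -0.2395, 0.0586]
orientation: [-0.682, 0.731, -0.0, 0.0]
wrist_force: [0.7, 0.7, -2.8]
gripper_width: 0.771
time: 6.75
tool_pos: [0.6077, -0.2394, 0.0563]
orientation: [-0.682, 0.731, -0.0, 0.0]
wrist_force: [-0.4, -0.3, -2.4]
gripper_width: 0.77
```

```bash
python3 -m jog '[{"linear":[0,0,0.5],"rotation":[0,0,0]},{"linear":[0,0,1],"rotation":[0,0,0]},{"linear":[0,0,1.5],"rotation":[0,0,0]},{"linear":[0,0,1.5],"rotation":[0,0,0]},{"linear":[0,0,1.5],"rotation":[0,0,0]},{"linear":[0,0,1.5],"rotation":[0,0,0]},{"linear":[0,0,1.5],"rotation":[0,0,0]},{"linear":[0,0,1.5],"rotation":[0,0,0]}]'
```

```text
time: 7.55
tool_pos: [0.6078, -0.2394, 0.0552]
orientation: [-0.682, 0.731, -0.0, 0.0]
wrist_force: [-3.6, 1.9, 4.9]
gripper_width: 0.769
```

Contact: the force rose to +5 N up. I release and take a look.

```bash
python3 -m jog '[{"linear":[0,0,0],"rotation":[0,0,0]},{"linear":[0,0,0],"rotation":[0,0,0]},{"linear":[0,0,0],"rotation":[0,0,0]},{"linear":[0,0,0],"rotation":[0,0,0]},{"linear":[0,0,0],"rotation":[0,0,0]},{"linear":[0,0,0],"rotation":[0,0,0]},{"linear":[0,0,0],"rotation":[0,0,0]},{"linear":[0,0,0],"rotation":[0,0,0]}]' 85
python3 -m jog '[{"linear":[0,0,-10],"rotation":[0,0,0]},{"linear":[0,0,-25],"rotation":[0,0,0]},{"linear":[0,0,-45],"rotation":[0,0,0]},{"linear":[0,0,-75],"rotation":[0,0,0]},{"linear":[0,0,-110],"rotation":[0,0,0]},{"linear":[0,0,-140],"rotation":[0,0,0]},{"linear":[0,0,-155],"rotation":[0,0,0]},{"linear":[0,0,-155],"rotation":[0,0,0]}]'
python3 - <<'E'
from h import *
im=env.get_image("scene"); cv2.imwrite("pics/s6.png",cv2.resize(im[130:250,240:400],None,fx=5,fy=5,interpolation=cv2.INTER_CUBIC))
st()
E
```

```text
time: 8.35
tool_pos: [0.6077, -0.2394, 0.0548]
orientation: [-0.682, 0.731, 0.0, -0.0]
wrist_force: [0.0, -0.1, -0.2]
gripper_width: 0.995
time: 9.15
tool_pos: [0.6085, -0.2398, 0.2138]
orientation: [-0.682, 0.731, -0.003, 0.001]
wrist_force: [0.8, 0.3, 0.4]
gripper_width: 0.998
t 9.2 tcp [ 0.6079 -0.2395  0.2115] x [-0.069 -0.998  0.001] z [ 0.002 -0.001 -1.   ] F [ 0.1  0.7 -0.3] w 0.993 q [-0.55  0.62  1.09  0.    1.43  1.09]
```

View pics/s6.png

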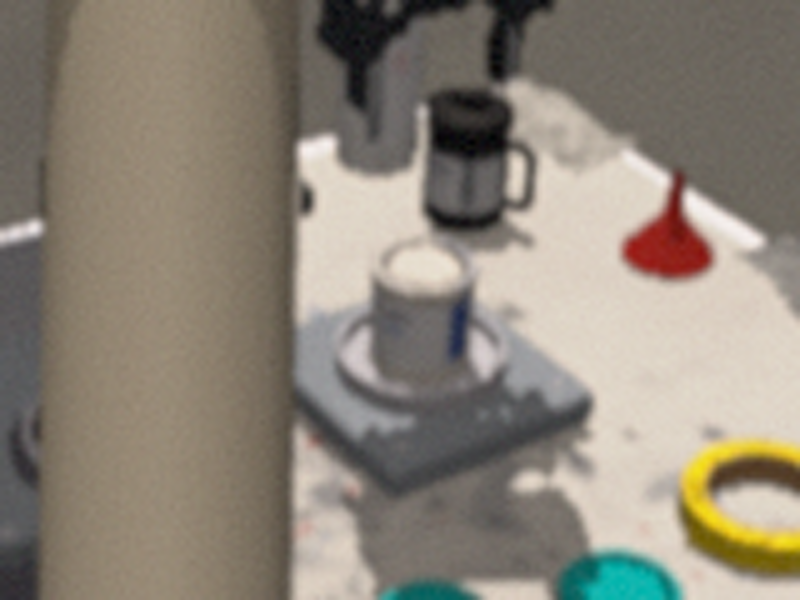

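The tin stands upright in the tray, at crop (420,310), inside the rim. Next I back toward the front of the box while tilting 35°, with the fingers shut.

```bash
python3 -m jog '[{"linear":[-15,18,-4],"rotation":[0,0,0]},{"linear":[-32,38,-8],"rotation":[5,0,0]},{"linear":[-50,58,-12],"rotation":[10,0,0]},{"linear":[-68,78,-16],"rotation":[15,0,0]},{"linear":[-86,98,-20],"rotation":[20,0,0]},{"linear":[-104,118,-24],"rotation":[25,0,0]},{"linear":[-120,136,-28],"rotation":[30,0,0]},{"linear":[-130,147,-28],"rotation":[35,0,0]}]' 0
python3 - <<'E'
from h import *
im=env.get_image("top"); cv2.imwrite("pics/t7.png",im)
im=env.get_image("scene"); cv2.imwrite("pics/s7.png",im)
to([.484,.038,.228])
E
```

```text
time: 10.0
tool_pos: [0.4687, -0.0983, 0.2375]
orientation: [-0.65, 0.697, -0.221, 0.206]
wrist_force: [1.4, 0.1, -0.1]
gripper_width: -0.0
t 10.1 tcp [ 0.4675 -0.0977  0.2359] x [-0.069 -0.998 -0.002] z [ 0.571 -0.038 -0.82 ] F [ 0.5 -1.5  0. ] w 0.001 q [-0.62 -0.08  2.06  0.49  0.69  0.71]
shift mm [-136.5   -1.1   10.7]
```

View pics/s7.png

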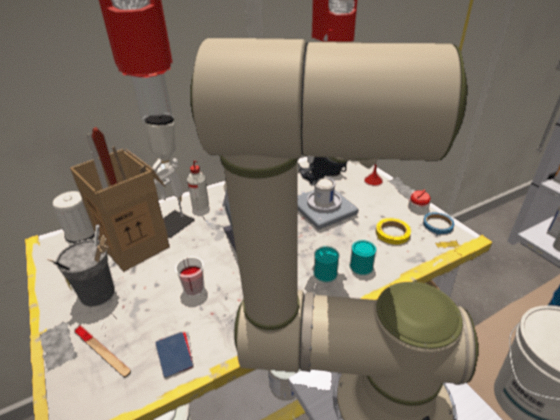

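View pics/t7.png

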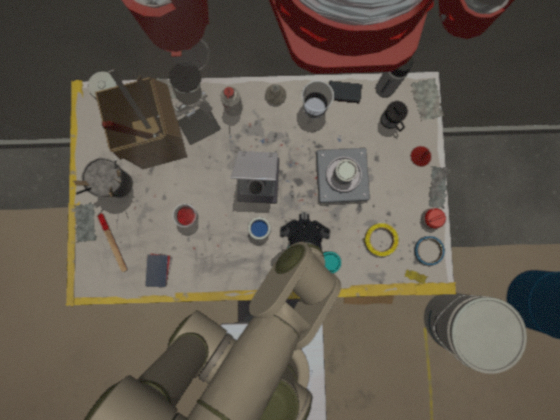

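The top view shows the tin centred in the tray at (344,173), the button clear at (257,187), and the tilted gripper at (305,232). I move onto the button axis.

```bash
python3 -m jog '[{"linear":[-10,0,1],"rotation":[0,0,0]},{"linear":[-30,0,3],"rotation":[0,0,0]},{"linear":[-55,0,5],"rotation":[0,0,0]},{"linear":[-80,-1,7],"rotation":[0,0,0]},{"linear":[-105,-1,9],"rotation":[0,0,0]},{"linear":[-125,-1,10],"rotation":[0,0,0]},{"linear":[-136,-1,11],"rotation":[0,0,0]},{"linear":[-136,-1,11],"rotation":[0,0,0]}]'
python3 - <<'E'
from h import *
im=env.get_image("top"); cv2.imwrite("pics/t8.png",cv2.resize(im[140:260,200:340],None,fx=5,fy=5,interpolation=cv2.INTER_CUBIC))
o,R=st(); to([.5645,.0325,.113])
print(proj("top",o["tool_pos"]))
E
```

```text
time: 10.9
tool_pos: [0.4869, 0.0366, 0.2288]
orientation: [-0.651, 0.697, -0.219, 0.205]
wrist_force: [-0.1, 0.3, -0.9]
gripper_width: 0.003
t 10.95 tcp [0.4869 0.0359 0.2289] x [-0.068 -0.998  0.   ] z [ 0.571 -0.039 -0.82 ] F [ 0.4 -0.1 -0.5] w -0.0 q [-0.21 -0.05  2.05  0.16  0.54  1.32]
t 10.95 tcp [0.4869 0.0359 0.2289] x [-0.068 -0.998  0.   ] z [ 0.571 -0.039 -0.82 ] F [ 0.4 -0.1 -0.5] w -0.0 q [-0.21 -0.05  2.05  0.16  0.54  1.32]
shift mm [ -1.9   2.7 139.5]
[252.5167155 209.9178522]
```

View pics/t8.png

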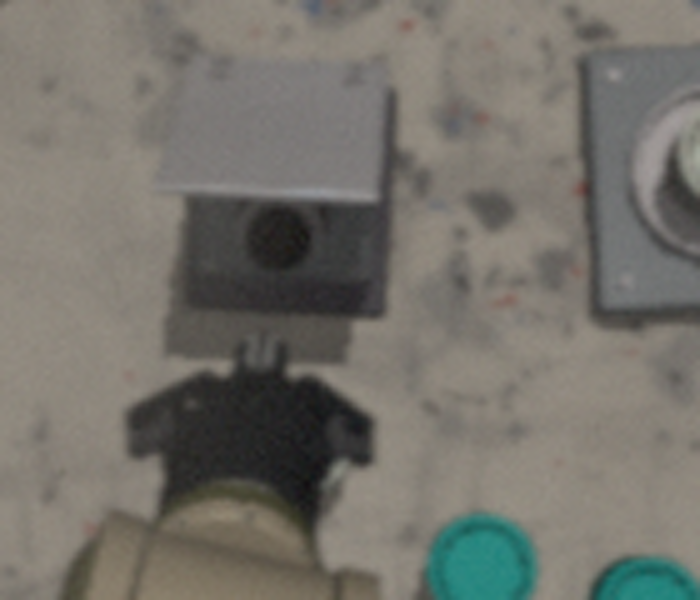

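```bash
python3 -m jog '[{"linear":[0,0,10],"rotation":[0,0,0]},{"linear":[0,0,30],"rotation":[0,0,0]},{"linear":[-1,1,55],"rotation":[0,0,0]},{"linear":[-1,2,80],"rotation":[0,0,0]},{"linear":[-2,2,98],"rotation":[0,0,0]},{"linear":[-2,3,108],"rotation":[0,0,0]},{"linear":[-2,3,112],"rotation":[0,0,0]},{"linear":[-2,3,112],"rotation":[0,0,0]}]'
python3 - <<'E'
from h import *
im=env.get_image("top"); cv2.imwrite("pics/t9.png",cv2.resize(im[150:230,220:300],None,fx=7,fy=7,interpolation=cv2.INTER_CUBIC))
o,R=st(); to([.5645,.0325,.113]); print(o["wrist_force"]@R)
E
```

```text
time: 11.75
tool_pos: [0.5484, 0.033, 0.1356]
orientation: [-0.65, 0.698, -0.22, 0.205]
wrist_force: [-0.7, -0.0, -0.5]
gripper_width: -0.003
t 11.8 tcp [0.5485 0.0331 0.1362] x [-0.07  -0.998  0.   ] z [ 0.572 -0.04  -0.819] F [-0.3  0.2  0.3] w -0.005 q [-0.18  0.24  2.02  0.24  0.28  1.25]
t 11.8 tcp [0.5485 0.0331 0.1362] x [-0.07  -0.998  0.   ] z [ 0.572 -0.04  -0.819] F [-0.3  0.2  0.3] w -0.005 q [-0.18  0.24  2.02  0.24  0.28  1.25]
shift mm [-0.5  0.2 28.2]
[-0.17695373  0.10245703 -0.45545511]
```

View pics/t9.png

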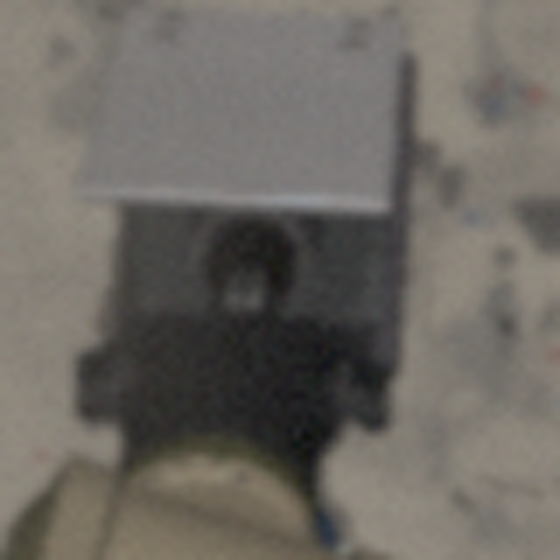

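The fingertips point at the button; tips at crop (245,290), button at (250,265). I advance 18 mm, then feel in small steps.

```bash
cat > f.py <<'E'
from h import *
o=env.get_obs();R=Ro.from_quat(o["orientation"]).as_matrix()
n=-R[:,2]
print("t",round(o["time"],2),"Fz",round(float(o["wrist_force"]@n),2),"depth along axis to est top mm",round(float((np.array([.5645,.0325,.113])-o["tool_pos"])@-n)*1000,2),"q5",o["qpos"][4].round(3))
E
python3 -m jog '[{"linear":[0,0,5],"rotation":[0,0,0]},{"linear":[0,0,10],"rotation":[0,0,0]},{"linear":[0,0,14],"rotation":[0,0,0]},{"linear":[0,0,17],"rotation":[0,0,0]},{"linear":[0,0,18],"rotation":[0,0,0]},{"linear":[0,0,18],"rotation":[0,0,0]},{"linear":[0,0,18],"rotation":[0,0,0]},{"linear":[0,0,18],"rotation":[0,0,0]}]' ; python3 f.py
python3 -m jog '[{"linear":[0,0,1],"rotation":[0,0,0]},{"linear":[0,0,2],"rotation":[0,0,0]},{"linear":[0,0,2],"rotation":[0,0,0]},{"linear":[0,0,2],"rotation":[0,0,0]},{"linear":[0,0,2],"rotation":[0,0,0]},{"linear":[0,0,2],"rotation":[0,0,0]},{"linear":[0,0,2],"rotation":[0,0,0]},{"linear":[0,0,2],"rotation":[0,0,0]}]'; python3 f.py
```

```text
time: 12.6
tool_pos: [0.5587, 0.0326, 0.1213]
orientation: [-0.651, 0.697, -0.22, 0.205]
wrist_force: [-2.0, -0.7, 2.6]
gripper_width: 0.0
t 12.6 Fz 3.23 depth along axis to est top mm 10.12 q5 0.25
time: 13.4
tool_pos: [0.5599, 0.0325, 0.1196]
orientation: [-0.651, 0.697, -0.22, 0.205]
wrist_force: [-1.3, 0.4, 2.5]
gripper_width: 0.001
t 13.4 Fz 2.78 depth along axis to est top mm 8.03 q5 0.247
```

```bash
python3 -m jog '[{"linear":[0,0,-2],"rotation":[0,0,0]},{"linear":[0,0,-3],"rotation":[0,0,0]},{"linear":[0,0,-3],"rotation":[0,0,0]},{"linear":[0,0,-3],"rotation":[0,0,0]},{"linear":[0,0,-3],"rotation":[0,0,0]},{"linear":[0,0,-3],"rotation":[0,0,0]},{"linear":[0,0,-3],"rotation":[0,0,0]},{"linear":[0,0,-3],"rotation":[0,0,0]}]'; python3 f.py
python3 -m jog '[{"linear":[0,0,-2],"rotation":[0,0,0]},{"linear":[0,0,-2],"rotation":[0,0,0]},{"linear":[0,0,-2],"rotation":[0,0,0]},{"linear":[0,0,-2],"rotation":[0,0,0]},{"linear":[0,0,-2],"rotation":[0,0,0]},{"linear":[0,0,-2],"rotation":[0,0,0]},{"linear":[0,0,-2],"rotation":[0,0,0]},{"linear":[0,0,-2],"rotation":[0,0,0]}]'; python3 f.py
```

```text
time: 14.2
tool_pos: [0.5582, 0.0327, 0.122]
orientation: [-0.651, 0.697, -0.22, 0.205]
wrist_force: [-0.9, -0.2, 2.2]
gripper_width: 0.004
t 14.2 Fz 2.32 depth along axis to est top mm 10.98 q5 0.252
time: 15.0
tool_pos: [0.5569, 0.0328, 0.1235]
orientation: [-0.651, 0.697, -0.22, 0.205]
wrist_force: [-1.4, 1.0, 1.4]
gripper_width: -0.003
t 15.0 Fz 2.02 depth along axis to est top mm 12.96 q5 0.256
```

```bash
python3 -m jog '[{"linear":[0,0,-1],"rotation":[0,0,0]},{"linear":[0,0,-1],"rotation":[0,0,0]},{"linear":[0,0,-1],"rotation":[0,0,0]},{"linear":[0,0,-1],"rotation":[0,0,0]},{"linear":[0,0,-1],"rotation":[0,0,0]},{"linear":[0,0,-1],"rotation":[0,0,0]},{"linear":[0,0,-1],"rotation":[0,0,0]},{"linear":[0,0,-1],"rotation":[0,0,0]}]'; python3 f.py
python3 -m jog '[{"linear":[0,0,-1],"rotation":[0,0,0]},{"linear":[0,0,-1],"rotation":[0,0,0]},{"linear":[0,0,-1],"rotation":[0,0,0]},{"linear":[0,0,-1],"rotation":[0,0,0]},{"linear":[0,0,-1],"rotation":[0,0,0]},{"linear":[0,0,-1],"rotation":[0,0,0]},{"linear":[0,0,-1],"rotation":[0,0,0]},{"linear":[0,0,-1],"rotation":[0,0,0]}]'; python3 f.py
python3 -m jog '[{"linear":[0,0,-1],"rotation":[0,0,0]},{"linear":[0,0,-1],"rotation":[0,0,0]},{"linear":[0,0,-1],"rotation":[0,0,0]},{"linear":[0,0,-1],"rotation":[0,0,0]},{"linear":[0,0,-1],"rotation":[0,0,0]},{"linear":[0,0,-1],"rotation":[0,0,0]},{"linear":[0,0,-1],"rotation":[0,0,0]},{"linear":[0,0,-1],"rotation":[0,0,0]}]'; python3 f.py
```

```text
time: 15.8
tool_pos: [0.5564, 0.0328, 0.1244]
orientation: [-0.651, 0.697, -0.22, 0.205]
wrist_force: [0.2, 0.2, -1.5]
gripper_width: 0.005
t 15.8 Fz -1.35 depth along axis to est top mm 13.99 q5 0.257
time: 16.6
tool_pos: [0.5559, 0.0328, 0.1253]
orientation: [-0.651, 0.697, -0.22, 0.205]
wrist_force: [0.3, -0.5, 0.6]
gripper_width: -0.003
t 16.6 Fz 0.31 depth along axis to est top mm 15.01 q5 0.259
time: 17.4
tool_pos: [0.5553, 0.0328, 0.1261]
orientation: [-0.651, 0.697, -0.22, 0.205]
wrist_force: [-0.3, -0.7, -0.4]
gripper_width: -0.001
t 17.4 Fz -0.2 depth along axis to est top mm 16.0 q5 0.261
```

Contact lies at coordinate ≈13.5. That is higher than my visual estimate, because the black button side biased it. I recheck part-way (about 5 mm in, below the counting depth) with averaged readings.

```bash
cat > g.py <<'E'
from h import *
import sys
f=[];im0=None
for i in range(int(sys.argv[1])):
    im=env.get_image("scene" if i%2 else "top")
    if i==0: im0=im
    o=env.get_obs();R=Ro.from_quat(o["orientation"]).as_matrix();n=-R[:,2];f.append(o["wrist_force"]@R)
cv2.imwrite("pics/g%d.png"%int(o["time"]*100),cv2.resize(im0[150:230,220:300],None,fx=7,fy=7,interpolation=cv2.INTER_CUBIC))
print("t",o["time"].__round__(2),"F tool mean",np.mean(f,0).round(2),"sd",np.std(f,0).round(2),"c",round(float((np.array([.5645,.0325,.113])-o["tool_pos"])@-n)*1000,2),"torque",(o["ft_torque"]@R).round(2))
E
python3 g.py 5
python3 -m jog '[{"linear":[0,0,3],"rotation":[0,0,0]},{"linear":[0,0,5],"rotation":[0,0,0]},{"linear":[0,0,5],"rotation":[0,0,0]},{"linear":[0,0,5],"rotation":[0,0,0]},{"linear":[0,0,5],"rotation":[0,0,0]},{"linear":[0,0,5],"rotation":[0,0,0]},{"linear":[0,0,5],"rotation":[0,0,0]},{"linear":[0,0,5],"rotation":[0,0,0]}]' >/dev/null; python3 g.py 8
python3 -m jog '[{"linear":[0,0,2],"rotation":[0,0,0]},{"linear":[0,0,3],"rotation":[0,0,0]},{"linear":[0,0,3],"rotation":[0,0,0]},{"linear":[0,0,3],"rotation":[0,0,0]},{"linear":[0,0,3],"rotation":[0,0,0]},{"linear":[0,0,3],"rotation":[0,0,0]},{"linear":[0,0,3],"rotation":[0,0,0]},{"linear":[0,0,3],"rotation":[0,0,0]}]' >/dev/null; python3 g.py 8; ls pics
```

```text
t 17.65 F tool mean [-0.27 -0.28 -0.06] sd [0.25 0.52 0.38] c 16.0 torque [-0.3  -0.01 -0.  ]
t 18.85 F tool mean [-0.18 -1.49 -2.56] sd [0.57 0.35 0.51] c 11.02 torque [-0.09 -0.02 -0.03]
t 20.05 F tool mean [-0.   -2.37 -3.77] sd [0.58 0.55 0.65] c 8.01 torque [ 0.05 -0.03 -0.02]
g1764.png
g1885.png
g2005.png
s1.png
s2.png
s3.png
s4.png
s5.png
s6.png
s7.png
scene0.png
t1.png
t2.png
t3.png
t4.png
t5.png
t7.png
t8.png
t9.png
top0.png
```

View pics/g2005.png

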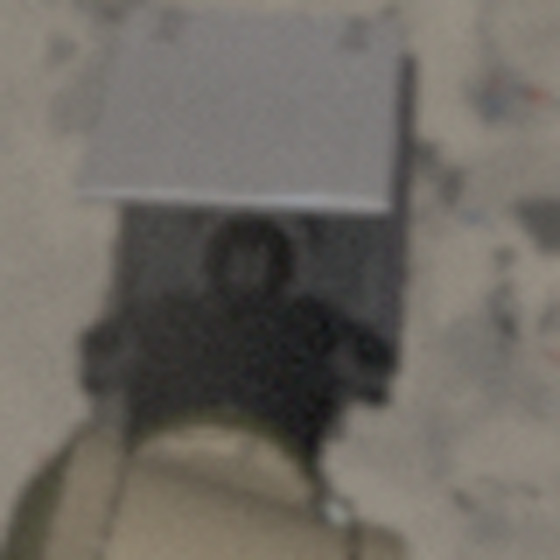

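The tips are on the button face, and the averaged spring force puts the unpressed top at c≈12.4–13.3, so fully down is about c 2.4–3.3. I retract, pause so the counter sinks, then do the real press.

```bash
python3 -m jog '[{"linear":[0,0,-4],"rotation":[0,0,0]},{"linear":[0,0,-8],"rotation":[0,0,0]},{"linear":[0,-3,-8],"rotation":[0,0,0]},{"linear":[0,-3,-8],"rotation":[0,0,0]},{"linear":[0,-3,-8],"rotation":[0,0,0]},{"linear":[0,-3,-8],"rotation":[0,0,0]},{"linear":[0,-3,-8],"rotation":[0,0,0]},{"linear":[0,-3,-8],"rotation":[0,0,0]}]' >/dev/null
python3 -m jog '[{"linear":[0,0,0],"rotation":[0,0,0]},{"linear":[0,0,0],"rotation":[0,0,0]},{"linear":[0,0,0],"rotation":[0,0,0]},{"linear":[0,0,0],"rotation":[0,0,0]},{"linear":[0,0,0],"rotation":[0,0,0]},{"linear":[0,0,0],"rotation":[0,0,0]},{"linear":[0,0,0],"rotation":[0,0,0]},{"linear":[0,0,0],"rotation":[0,0,0]}]' >/dev/null
python3 -m jog '[{"linear":[0,0,0],"rotation":[0,0,0]},{"linear":[0,0,0],"rotation":[0,0,0]},{"linear":[0,0,0],"rotation":[0,0,0]},{"linear":[0,0,0],"rotation":[0,0,0]},{"linear":[0,0,0],"rotation":[0,0,0]},{"linear":[0,0,0],"rotation":[0,0,0]},{"linear":[0,0,0],"rotation":[0,0,0]},{"linear":[0,0,0],"rotation":[0,0,0]}]' >/dev/null
python3 g.py 2
```

```text
t 22.55 F tool mean [ 0.14 -0.36  0.42] sd [0.14 0.13 0.43] c 16.0 torque [-0.32  0.03  0.  ]
```

```bash
python3 -m jog '[{"linear":[0,0,3],"rotation":[0,0,0]},{"linear":[0,0,6],"rotation":[0,0,0]},{"linear":[0,0,9],"rotation":[0,0,0]},{"linear":[0,0,12],"rotation":[0,0,0]},{"linear":[0,0,13.2],"rotation":[0,0,0]},{"linear":[0,0,13.2],"rotation":[0,0,0]},{"linear":[0,0,13.2],"rotation":[0,0,0]},{"linear":[0,0,13.2],"rotation":[0,0,0]}]'; python3 g.py 3
```

```text
time: 23.35
tool_pos: [0.5654, 0.0322, 0.1171]
orientation: [-0.651, 0.697, -0.22, 0.205]
wrist_force: [-5.0, -0.1, 5.1]
gripper_width: 0.001
t 23.5 F tool mean [ 0.1  -0.75 -6.84] sd [0.34 0.32 0.47] c 2.89 torque [-0.29  0.13  0.04]
```

```bash
python3 -m jog '[{"linear":[0,0,0.5],"rotation":[0,0,0]},{"linear":[0,0,0.5],"rotation":[0,0,0]},{"linear":[0,0,0.5],"rotation":[0,0,0]},{"linear":[0,0,0.5],"rotation":[0,0,0]},{"linear":[0,0,0.5],"rotation":[0,0,0]},{"linear":[0,0,0.5],"rotation":[0,0,0]},{"linear":[0,0,0.5],"rotation":[0,0,0]},{"linear":[0,0,0.5],"rotation":[0,0,0]}]'; python3 f.py
```

```text
time: 24.3
tool_pos: [0.5655, 0.0322, 0.1171]
orientation: [-0.651, 0.697, -0.22, 0.205]
wrist_force: [-9.8, -0.7, 12.2]
gripper_width: -0.0
t 24.3 Fz 15.64 depth along axis to est top mm 2.73 q5 0.244
```

The force jumped to 15.6 N over 0.2 mm, so it is on the hard stop. I hold three more calls, then release.

```bash
python3 -m jog '[{"linear":[0,0,0],"rotation":[0,0,0]},{"linear":[0,0,0],"rotation":[0,0,0]},{"linear":[0,0,0],"rotation":[0,0,0]},{"linear":[0,0,0],"rotation":[0,0,0]},{"linear":[0,0,0],"rotation":[0,0,0]},{"linear":[0,0,0],"rotation":[0,0,0]},{"linear":[0,0,0],"rotation":[0,0,0]},{"linear":[0,0,0],"rotation":[0,0,0]}]' |grep -E "time|force"
python3 -m jog '[{"linear":[0,0,0],"rotation":[0,0,0]},{"linear":[0,0,0],"rotation":[0,0,0]},{"linear":[0,0,0],"rotation":[0,0,0]},{"linear":[0,0,0],"rotation":[0,0,0]},{"linear":[0,0,0],"rotation":[0,0,0]},{"linear":[0,0,0],"rotation":[0,0,0]},{"linear":[0,0,0],"rotation":[0,0,0]},{"linear":[0,0,0],"rotation":[0,0,0]}]' |grep -E "time|force"
python3 -m jog '[{"linear":[0,0,0],"rotation":[0,0,0]},{"linear":[0,0,0],"rotation":[0,0,0]},{"linear":[0,0,0],"rotation":[0,0,0]},{"linear":[0,0,0],"rotation":[0,0,0]},{"linear":[0,0,0],"rotation":[0,0,0]},{"linear":[0,0,0],"rotation":[0,0,0]},{"linear":[0,0,0],"rotation":[0,0,0]},{"linear":[0,0,0],"rotation":[0,0,0]}]' |grep -E "time|force"
python3 -m jog '[{"linear":[0,0,-10],"rotation":[0,0,0]},{"linear":[0,0,-25],"rotation":[0,0,0]},{"linear":[0,0,-45],"rotation":[0,0,0]},{"linear":[0,0,-65],"rotation":[0,0,0]},{"linear":[0,0,-85],"rotation":[0,0,0]},{"linear":[0,0,-105],"rotation":[0,0,0]},{"linear":[0,0,-120],"rotation":[0,0,0]},{"linear":[0,0,-120],"rotation":[0,0,0]}]'
python3 - <<'E'
from h import *
im=env.get_image("top"); cv2.imwrite("pics/t10.png",cv2.resize(im[60:300,60:460],None,fx=2,fy=2,interpolation=cv2.INTER_CUBIC))
im=env.get_image("scene"); cv2.imwrite("pics/s10.png",im); st()
E
```

```text
time: 25.1
wrist_force: [-9.4, -0.5, 10.7]
time: 25.9
wrist_force: [-9.3, -0.6, 11.8]
time: 26.7
wrist_force: [-10.3, -0.4, 11.2]
time: 27.5
tool_pos: [0.4968, 0.037, 0.2163]
orientation: [-0.65, 0.697, -0.221, 0.206]
wrist_force: [0.2, -0.6, 0.1]
gripper_width: -0.001
t 27.6 tcp [0.4969 0.0369 0.2145] x [-0.07  -0.998 -0.   ] z [ 0.572 -0.04  -0.819] F [-0.5 -0.  -0.4] w -0.001 q [-0.2  -0.    2.05  0.16  0.49  1.32]
```

View pics/t10.png

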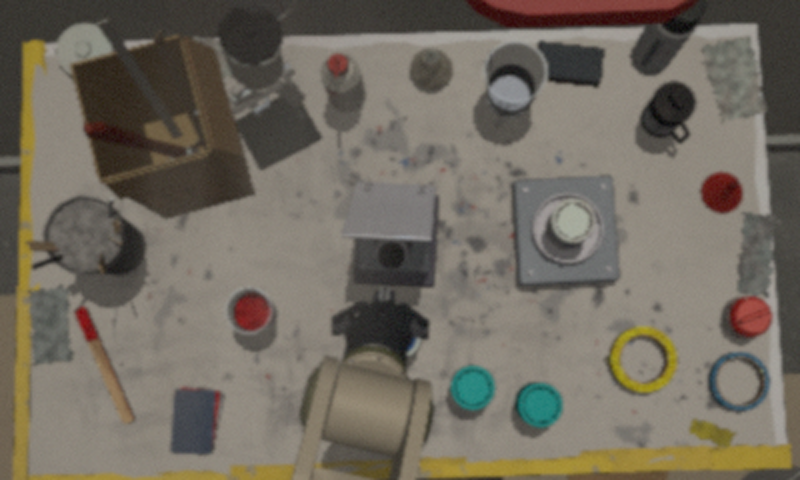

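View pics/s10.png

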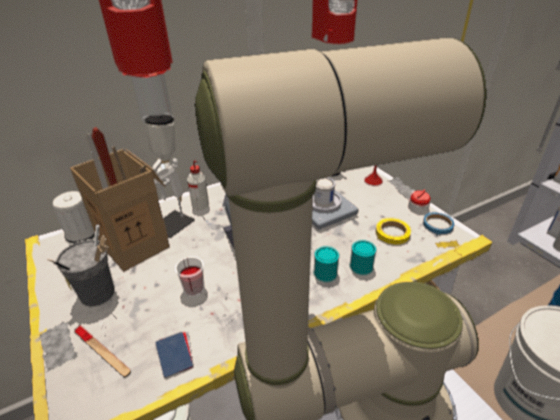

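The top view shows the tin upright in the tray, at crop (572,222), with cup, tape and look-alikes unmoved. The open tin is hidden under the gripper, so I move clear to check it.

```bash
python3 -m jog '[{"linear":[5,0,-15],"rotation":[0,0,0]},{"linear":[15,-10,-30],"rotation":[0,0,0]},{"linear":[35,-20,-40],"rotation":[0,0,0]},{"linear":[60,-30,-50],"rotation":[0,0,0]},{"linear":[85,-30,-50],"rotation":[0,0,0]},{"linear":[105,-30,-50],"rotation":[0,0,0]},{"linear":[115,-30,-50],"rotation":[0,0,0]},{"linear":[115,-30,-50],"rotation":[0,0,0]}]'
python3 - <<'E'
from h import *
im=env.get_image("top"); cv2.imwrite("pics/t11.png",cv2.resize(im[140:290,160:360],None,fx=4,fy=4,interpolation=cv2.INTER_CUBIC)); st()
E
```

```text
time: 28.4
tool_pos: [0.4849, -0.0787, 0.2719]
orientation: [-0.65, 0.698, -0.219, 0.205]
wrist_force: [0.4, 1.2, -0.1]
gripper_width: -0.003
t 28.45 tcp [ 0.4849 -0.0779  0.272 ] x [-0.071 -0.997 -0.001] z [ 0.571 -0.04  -0.82 ] F [-0.2  0.1 -0.2] w -0.005 q [-0.54 -0.1   1.97  0.39  0.75  0.88]
```

View pics/t11.png

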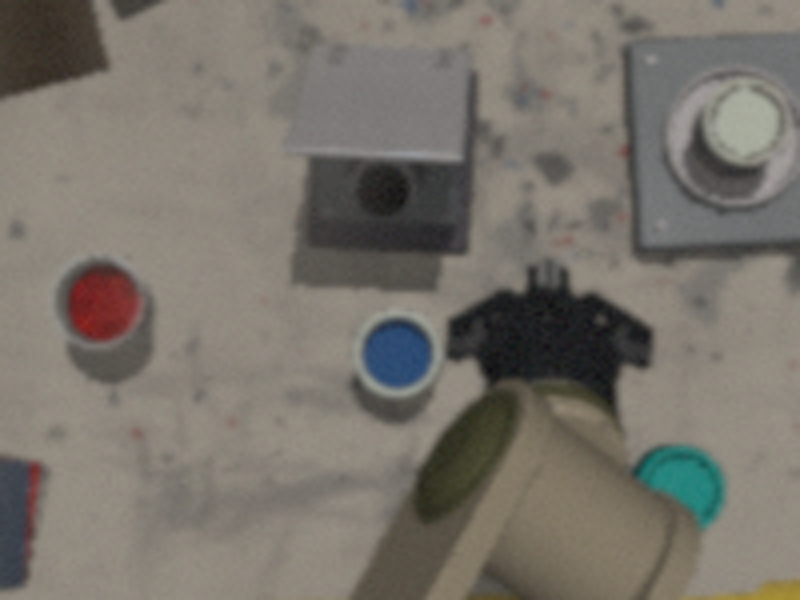

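The open tin is exactly where it was, at crop (397,352), as is the cup at (100,302). The button is back out and the arm touches nothing, so I hand the job in.

```bash
python3 -c "
from station import env
env.job_done()"
```

```text
the job is handed in; nothing more can be done
```

I stood the white-lidded closed tin upright inside the tray rim and let go. I then pressed the jog button along its axis, held it fully down for about 3.7 s by the robot's clock, and released it. The job was handed in at about 28.5 s, well under the 58 s limit.

- **Final pictures:** The tin stands in the tray. The cup, open tin, tape roll and turquoise tins are where they were.
- **Press:** The force settled at about 15 N against the hard stop and returned to about zero once the arm moved away. I could not read the hold from the press depth or the run counter; the 3.7 s comes from the commanded motion and the force readings.
- **Disagreement:** The camera put the button top about 13 mm lower along its axis than touch did. I think the black side of the button threw off the camera estimate. I used the touch value, and the hard stop came about 10 mm past it, as it should.
- **Shallow touches:** While finding the button I pressed it about 5 mm twice, below the 7 mm counting depth. I then let it rest for about 2 s before the real press.

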